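Fit up four butt splices for tacking

ROBOT

A 6-joint arm with a two-finger parallel gripper is mounted at the origin on a cart in front of the work surface, level with it; the furniture and walls round the work are solid. World frame = base frame: x ahead of the robot, y to its left, z up, the work surface at z = 0. Lengths are in m, angles in degrees, forces in N, time in s.
With the tool pointing down it reaches from about 0.225 to 0.875 m from the base axis. Payload 3.4 kg.
Tool frame: the origin (TCP) lies at the very end of the fingers, on their centre line; the grasp point (between the pads) lies 19 mm behind it (bot.hold_point_z is the distance from the TCP to the grasp point, in m); z points along the fingers, y is the line along which they close (so a half turn about z gives the same grasp; the last joint's range is limited). The gripper opens to 85 mm and grips with 20 to 120 N. Pads are 22 mm wide; open, the fingers measure 114 mm over their backs; the gripper's body (76 mm by 85 mm) begins 54 mm behind the grasp point. The pads swing forward as they close: fully open they stand 13 mm farther back than shut.
Start: joints at [35.065, 15.808, 86.224, -0, 77.962, -6.933], TCP at [0.427, 0.385, 0.231] pointing down, gripper open.
Joint ranges: [-165.64, 165.64], [-43.16, 119.46], [12.63, 154.43], [-67.54, 247.53], [6.08, 155.33], [-154.97, 154.97]. Speed limits (degrees/s): [147.25, 147.25, 180, 180, 180, 180].

INTERFACE

Orientations are given as [roll, pitch, yaw] about the fixed x, y, z axes, in that order (R = Rz(yaw) Ry(pitch) Rx(roll)).
In Python, from rig import bot, optics gives the robot as it stands.
- The arm moves only by the tool send_rows, never from a script. Its argument "rows" is a list of rows, each a list of 2 entries, a list of its own where there are three numbers: the shift along the tool's x, y, z in cm, then the turn, a rotation vector about the tool's x, y, z in degrees. A call has exactly 5 rows; each row is the pose to reach, as a shift and turn from the pose commanded when the call began, along the tool's axes at that moment; what a row does not reach only later rows make up. A row lasts 1/10 s, in which the tool goes at most 50 mm and 8.59 degrees, less where a joint would pass 70% of its speed; a pose out of reach is approached as far as the arm can. A call with a gripper value outside its range is refused whole. "grip" is the finger opening in cm, from 0 to 8.54, set as the call begins (left out, the last holds). The fingers move at their own pace and stop on an object; the grip force is fixed at half the most. Time passes only in rows, so rows that repeat a pose let the fingers close, or fill a call up. It gives the time, the measured TCP pose, the force, the opening and the grip force at its end, in the units of the state.
- bot.read_state(): the state, without advancing time (a new reading comes with each control period).
- optics.capture(name): name is "scene" or "top" or "wrist"; returns a dict with "pixels" (420x560x3 uint8, red, green, blue), "K" (3x3 intrinsics, pixels), "dist_coeffs" ([k1, k2, p1, p2, k3] as OpenCV has them; the pictures are not rectified), "R" (3x3) and "t" (3): a world point X has camera coordinates R X + t. Camera axes: x right, y down, z forward; pixel columns grow to the right and rows downward; lengths in m; the calibration is good to about 2 mm. A picture is of the moment at which its call begins. There is no depth.
- bot.hand_in(): hands the job in; it is judged then, once.
The state is a dict: "time": time; "q": joint angles; "qd": joint speeds; "tau": joint torques, N m; "tool_pos": TCP position; "orientation": TCP orientation; "contact_force": force on the tool from outside, world axes, zero at the start; "torque": the same for the moment, N m; "width": finger opening in m; "grasp_force": force on a finger pad.
Only numpy, scipy, OpenCV 4.12 (cv2) and the standard library are available. Lean on these libraries where they do the work, as an engineer would, in place of code of your own. Each camera call takes 0.05 s, during which the arm holds its last target. There are 200 camera calls.

TASK

Fit up the four splices for tack welding: carry each loose piece of steel to the jig whose clamped mate has the same section, and set it down (do not drop it) flat on the plate between the four pins, end to end and in line with the mate, with only a few millimetres of gap; the angle's upright leg continues that of its mate. Leave the tin behind the jigs where it is.

Things in the scene. Friction and masses are not known exactly. Their poses are not given: they have to be found in the camera images.
- jig_tube: Jig with a clamped mate of square tube, 40 x 40 mm. Light plate 10 mm thick, screwed down, 4 pins (d 10, 17 mm high, round-nosed) at x = +-28 mm beside the seat, 3 mm play each side; fingers fit between them. Origin at table level straight below where the loose piece's origin belongs; x runs toward the mate, whose end is at x = 44 mm (4 mm gap).
- jig_tee: Jig with a clamped mate of tee section, web up: 50 mm wide, 43 mm high. Light plate 10 mm thick, screwed down, 4 pins (d 10, 17 mm high, round-nosed) at x = +-28 mm beside the seat, 3 mm play each side; fingers fit between them. Origin at table level straight below where the loose piece's origin belongs; x runs toward the mate, whose end is at x = 44 mm (4 mm gap).
- jig_flat: Jig with a clamped mate of flat bar, 38 x 8 mm. Light plate 10 mm thick, screwed down, 4 pins (d 10, 17 mm high, round-nosed) at x = +-23 mm beside the seat, 3 mm play each side; fingers fit between them. Origin at table level straight below where the loose piece's origin belongs; x runs toward the mate, whose end is at x = 39 mm (4 mm gap).
- jig_angle: Jig with a clamped mate of angle, 50 x 50 mm, its upright leg along the -y side. Light plate 10 mm thick, screwed down, 4 pins (d 10, 17 mm high, round-nosed) at x = +-28 mm beside the seat, 3 mm play each side; fingers fit between them. Origin at table level straight below where the loose piece's origin belongs; x runs toward the mate, whose end is at x = 44 mm (4 mm gap).
- tube_piece: Loose 80 mm piece of dark steel square tube, 40 x 40 mm, 4 mm wall, lying on a side. Origin: centre of its underside; x along its length, y across, z up. About 0.36 kg. Grip across the 40 mm at mid-length, above the height of the jig's pins. Either end first.
- tee_piece: Loose 80 mm tee of dark steel: flange 50 mm wide, 8 mm thick, lying flat; web 8 mm thick in its middle, up to 43 mm above the underside, weld bead in one corner. Origin: centre of its underside; its y (not x) runs along its length, z up. About 0.42 kg. Grip the web at mid-length with the fingertips 16 to 25 mm above the underside. Either end first.
- flat_piece: Loose 70 mm piece of dark steel flat bar, 38 mm wide, 8 mm thick, lying flat. Origin: centre of its underside; its y (not x) runs along its length, x across, z up. About 0.16 kg. Grip across the 38 mm at mid-length. Either end first.
- angle_piece: Loose 80 mm piece of dark steel angle, 50 x 50 x 8 mm, one leg flat, the other upright, 50 mm high. Origin: on the underside, 15 mm from the back of the upright leg; x along its length, z up; upright leg from y = -15 to -7 mm, flat leg to y = +35 mm. About 0.46 kg. Grip the upright leg at mid-length, fingertips 16 to 25 mm above the underside. Seat it with x the same way as the jig's x.
- paste_tin: Bystander, leave alone: round tin with a yellow lid, 71 mm in diameter, 52 mm high, behind the jigs. Origin: centre of its underside.

How it is judged:
By the outcome, as a careful person would: the job done as asked, in the order asked, and still so for the second after the job is handed in, with the robot touching nothing.
It also fails if it takes over 90 s, if anything falls off the work surface, if the arm or the gripper's body presses on something with over 40 N, if the wrist force passes 120 N, or if a joint passes its speed limit or range.

## Working session

There is one attempt and no reset: what is moved stays moved. The work goes in short steps, Python scripts to look and compute and a tool call to move; the robot and the scene stay as the last step left them, time stands still between calls to the robot, and variables do not carry over. Pictures are saved under pics/ and viewed, at most 14 in all, crops included, and the job is handed in when it is done.

Besides the shell and the picture viewer there is one more tool, called after "Request:" as a command line: name --argument value ..., lists and objects as JSON in quotes. send_rows: Moves the arm, as the interface text tells. Its arguments: {"type":"object","properties":{"rows":{"type":"array"},"grip":{"type":"number"}},"required":["rows"]}

```bash
ls; mkdir -p pics; python3 - <<'E'
from rig import bot, optics
import cv2
print(bot.read_state(), bot.hold_point_z)
for n in ["scene","top","wrist"]:
    c=optics.capture(n); cv2.imwrite(f"pics/{n}0.png",c["pixels"][:,:,::-1])
    print(n,c["K"],c["dist_coeffs"],c["R"],c["t"])
E
```

```text
pics
{'time': 0.0, 'q': array([ 3.50629638e+01,  1.58480648e+01,  8.62983662e+01, -9.01917227e-04,
        7.79615264e+01, -6.93190433e+00]), 'qd': array([-0.09986259,  0.05981307, -0.18202847, -0.08357592,  0.01645296,
       -0.00823575]), 'tau': array([-1.76276103e-04, -4.16777587e+01, -2.45804679e+01, -1.04639644e-04,
        1.12187836e-02,  1.31689160e-05]), 'tool_pos': array([0.4268884 , 0.38439033, 0.23041343]), 'orientation': array([-1.79892725e+02, -1.21540402e-02,  1.31995046e+02]), 'contact_force': array([1.05917416, 0.23781345, 0.36967123]), 'torque': array([ 0.01640666, -0.04949086, -0.021009  ]), 'grasp_force': 0.0, 'width': 0.0852917680666062} 0.0187
scene [[430.72985753   0.         283.46666453]
 [  0.         430.72985753 209.12573868]
 [  0.           0.           1.        ]] [-0.02160648  0.          0.          0.          0.        ] [[-0.04810573 -0.99878686  0.01051845]
 [-0.57104906  0.01886113 -0.82069923]
 [ 0.81950522 -0.04548689 -0.57126363]] [-0.05036646  0.38603367  0.5276829 ]
top [[525.88234411   0.         287.8559835 ]
 [  0.         525.88234411 199.88344395]
 [  0.           0.           1.        ]] [-0.14020035  0.          0.          0.          0.        ] [[ 0.00822797 -0.99987516  0.01348915]
 [-0.99331851 -0.00972539 -0.11499457]
 [ 0.1151114  -0.01245285 -0.99327453]] [-0.07792237  0.61467343  1.19914539]
wrist [[332.02277057   0.         279.31341023]
 [  0.         332.02277057 210.10496692]
 [  0.           0.           1.        ]] [-0.08096808  0.          0.          0.          0.        ] [[ 7.43695097e-01  6.68518609e-01 -6.86768638e-04]
 [ 6.43234397e-01 -7.15287003e-01  2.73155658e-01]
 [ 1.82118404e-01 -2.03586277e-01 -9.61969602e-01]] [-0.57381449 -0.03554553  0.37839225]
```

View pics/scene0.png

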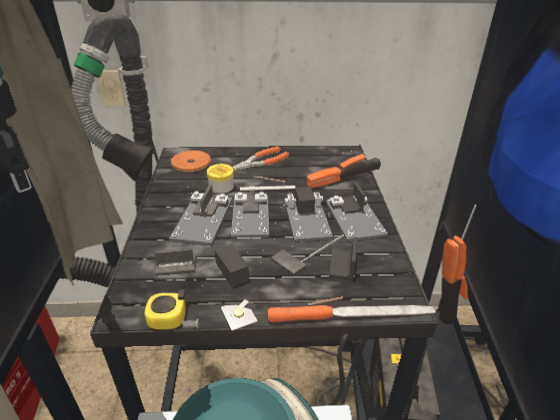

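View pics/top0.png

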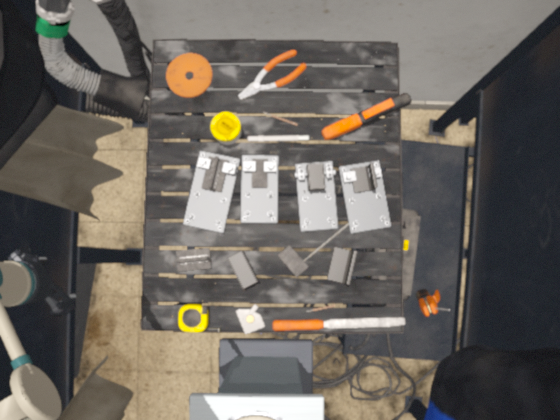

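The two overview pictures show the loose pieces in a row at v≈262 in "top" (u≈193, 243, 292, 343). The four jigs are at v≈190 (u≈210, 260, 317, 365) with their mates on the far side, and the tin is at (226,126). A thin rod lies near the flat piece and is an obstacle.

```bash
cat > h.py <<'E'
import numpy as np, cv2
from scipy.spatial.transform import Rotation as Ro
from rig import bot, optics
def cap(n,save=None):
    c=optics.capture(n)
    for k in ("K","dist_coeffs","R","t"): c[k]=np.array(c[k])
    if save: cv2.imwrite(save,c["pixels"][:,:,::-1])
    return c
def ray(c,p):
    u=cv2.undistortPoints(np.array(p,float).reshape(-1,1,2),c["K"],c["dist_coeffs"]).reshape(-1,2)
    d=np.c_[u,np.ones(len(u))]@c["R"]
    return -c["R"].T@c["t"],d
def onz(c,p,z):
    o,d=ray(c,p); return o+d*((z-o[2])/d[:,2])[:,None]
def proj(c,X):
    return cv2.projectPoints(np.array(X,float).reshape(-1,1,3),cv2.Rodrigues(c["R"])[0],c["t"],c["K"],c["dist_coeffs"])[0].reshape(-1,2)
def tri(cs,ps):
    A=np.zeros((3,3));b=np.zeros(3)
    for c,p in zip(cs,ps):
        o,d=ray(c,p);d=d[0]/np.linalg.norm(d[0]);M=np.eye(3)-np.outer(d,d);A+=M;b+=M@o
    return np.linalg.solve(A,b)
def pose():
    s=bot.read_state(); return np.array(s["tool_pos"]),Ro.from_euler("xyz",s["orientation"],degrees=True)
def go(pos,yaw,frm=None):
    "shift (cm) and turn (deg) in tool axes to a tool-down pose; frm=(pos,yaw) ideal start"
    p,R=pose() if frm is None else (np.array(frm[0]),Ro.from_euler("xyz",[180,0,frm[1]],degrees=True))
    T=Ro.from_euler("xyz",[180,0,yaw],degrees=True)
    print("shift",np.round(R.inv().apply(np.array(pos)-p)*100,2),"turn",np.round((R.inv()*T).as_rotvec(degrees=True),2))
E
python3 - <<'E'
from h import *
c=cap("top")
print(onz(c,[(193,262),(243,270),(292,260),(343,265),(210,190),(260,188),(317,195),(365,195),(226,126)],0.02).round(3))
w=cap("wrist"); o=-w["R"].T@w["t"]; p,R=pose(); print("cam in tool",R.inv().apply(o-p),R.inv().apply(w["R"][2]),R.inv().apply(w["R"][0]))
go([0.36,0,0.27],0)
go([0.36,0,0.27],180)
go([0.36,0,0.27],90)
E
```

```text
[[ 0.468  0.15   0.02 ]
 [ 0.45   0.031  0.02 ]
 [ 0.475 -0.084  0.02 ]
 [ 0.464 -0.204  0.02 ]
 [ 0.639  0.113  0.02 ]
 [ 0.645 -0.006  0.02 ]
 [ 0.63  -0.142  0.02 ]
 [ 0.631 -0.257  0.02 ]
 [ 0.796  0.079  0.02 ]]
cam in tool [ 0.06867347 -0.00068377 -0.14266064] [-2.73299143e-01  4.24439973e-04  9.61928999e-01] [-8.18940365e-04  9.99999438e-01 -6.73911936e-04]
shift [-24.09 -30.73  -3.89] turn [-3.00e-02  5.00e-02  1.32e+02]
shift [-24.09 -30.73  -3.89] turn [-4.0e-02 -2.0e-02 -4.8e+01]
shift [-24.09 -30.73  -3.89] turn [-5.0e-02  1.0e-02  4.2e+01]
```

```bash
python3 - <<'E'
from h import *
go([0.46,0.07,0.2],180)
E
```

```text
shift [-25.58 -18.61   3.1 ] turn [-4.0e-02 -2.0e-02 -4.8e+01]
```

Request:
send_rows --rows '[[[-3.6,-2.7,0.4],[0,0,-6.8]],[[-7.2,-5.4,0.8],[0,0,-13.6]],[[-10.8,-8.1,1.2],[0,0,-20.4]],[[-14.4,-10.8,1.6],[0,0,-27.2]],[[-18,-13.5,2],[0,0,-34]]]'

```text
time: 0.75
tool_pos: [0.4473, 0.159, 0.2112]
orientation: [180.0, 0.0, 166.3]
contact_force: [0.8, -1.0, -0.0]
width: 0.0852
grasp_force: 0.0
```

```bash
python3 - <<'E'
from h import *
go([0.46,0.07,0.2],180)
E
```

```text
shift [-3.34 -8.35  1.12] turn [  0.     0.03 -13.69]
```

Request:
send_rows --rows '[[[-1.5,-4,0.5],[0,0,-7]],[[-3.3,-8.3,1.1],[0,0,-14]],[[-3.3,-8.3,1.1],[0,0,-14]],[[-3.3,-8.3,1.1],[0,0,-14]],[[-3.3,-8.3,1.1],[0,0,-14]]]'

```text
time: 1.25
tool_pos: [0.4593, 0.0729, 0.2004]
orientation: [180.0, 0.0, 180.0]
contact_force: [-0.5, 1.0, 0.4]
width: 0.0853
grasp_force: 0.0
```

```bash
python3 - <<'E'
from h import *
import pickle
c=cap("wrist","pics/wA.png"); pickle.dump(c,open("A.pkl","wb")); print(pose()[0])
E
```

```text
[0.45929273 0.07324962 0.20044252]
```

Request:
send_rows --rows '[[[0,-5,0],[0,0,0]],[[0,-10,0],[0,0,0]],[[0,-15,0],[0,0,0]],[[0,-20,0],[0,0,0]],[[0,-20,0],[0,0,0]]]'

```text
time: 1.8
tool_pos: [0.4605, -0.1324, 0.2006]
orientation: [-179.8, 0.1, 179.8]
contact_force: [-0.4, 1.4, -0.4]
width: 0.0853
grasp_force: 0.0
```

```bash
python3 - <<'E'
from h import *
import pickle
print(bot.read_state()["qd"].round(1),pose()[0])
c=cap("wrist","pics/wB.png"); pickle.dump(c,open("B.pkl","wb")); print(pose()[0])
E
```

```text
[ 4.6 -1.   2.1  4.9  2.3  3.2] [ 0.46054113 -0.13236958  0.20058834]
[ 0.46001959 -0.12933589  0.20037273]
```

View pics/wA.png

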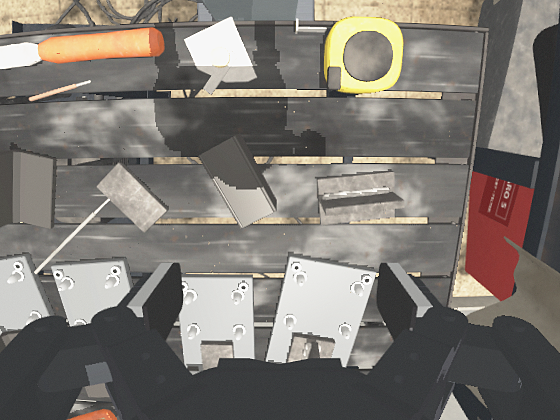

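View pics/wB.png

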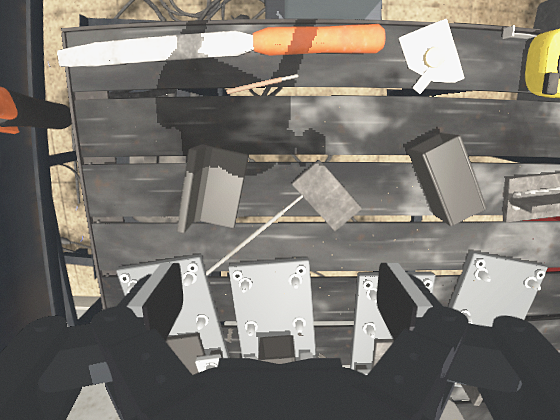

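Views A/B show, in A: tee at about (360,195), tube at (238,182), flat at (132,197), angle at the left edge (28,188). In B the angle is at (213,188), flat (327,195), tube (447,180). The gripper hides the jigs, so I'll view them from further forward.

Request:
send_rows --rows '[[[-4.5,-1,0],[0,0,0]],[[-9,-2,0],[0,0,0]],[[-13.5,-3,0],[0,0,0]],[[-18,-4,0],[0,0,0]],[[-18,-4,0],[0,0,0]]]'

```text
time: 2.35
tool_pos: [0.6454, -0.1659, 0.1985]
orientation: [180.0, 0.2, -179.8]
contact_force: [-0.1, 0.4, -0.2]
width: 0.0853
grasp_force: 0.0
```

```bash
python3 - <<'E'
from h import *
import pickle
cap("scene")
c=cap("wrist","pics/wC.png"); pickle.dump(c,open("C.pkl","wb")); print(pose()[0])
E
```

```text
[ 0.64007459 -0.1649223   0.19907481]
```

Request:
send_rows --rows '[[[0,5,0],[0,0,0]],[[0,10,0],[0,0,0]],[[0,15,0],[0,0,0]],[[0,20,0],[0,0,0]],[[0,20,0],[0,0,0]]]'

```text
time: 2.95
tool_pos: [0.6367, 0.0405, 0.2012]
orientation: [179.8, -0.0, -179.5]
contact_force: [-0.4, -0.2, -0.1]
width: 0.0853
grasp_force: 0.0
```

```bash
python3 - <<'E'
from h import *
import pickle
cap("scene")
c=cap("wrist","pics/wD.png"); pickle.dump(c,open("D.pkl","wb")); print(pose()[0])
E
```

```text
[0.63762179 0.03478135 0.20101208]
```

View pics/wC.png

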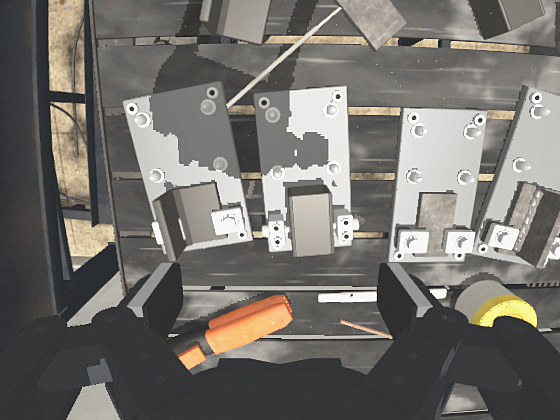

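View pics/wD.png

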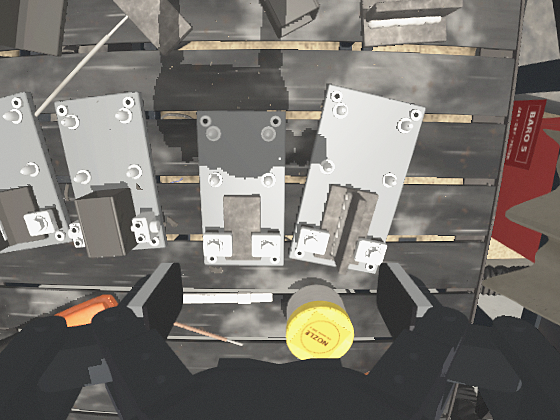

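C/D show the four jigs. In C: angle (190,165), tube (305,165), flat (440,185). In D: tube (105,170), flat (243,185), tee (360,175), with the mates at the far ends and the tin at D (320,325). Next I'll enlarge crops to read the pins and piece corners.

```bash
cat >> h.py <<'E'
def crop(img,u0,v0,u1,v1,s,grid=20):
    im=cv2.resize(img[v0:v1,u0:u1,::-1],None,fx=s,fy=s,interpolation=cv2.INTER_CUBIC)
    for u in range(-(-u0//grid)*grid,u1,grid):
        x=int((u+.5-u0)*s); cv2.line(im,(x,0),(x,5),(0,255,255),1); cv2.putText(im,str(u),(x-8,14),0,.3,(0,255,255),1)
    for v in range(-(-v0//grid)*grid,v1,grid):
        y=int((v+.5-v0)*s); cv2.line(im,(0,y),(5,y),(0,255,255),1); cv2.putText(im,str(v),(6,y+4),0,.3,(0,255,255),1)
    return im
E
python3 - <<'E'
from h import *
import pickle
A,B,C,D=[pickle.load(open(k+".pkl","rb")) for k in "ABCD"]
cv2.imwrite("pics/cC.png",crop(C["pixels"],115,75,375,270,3))
cv2.imwrite("pics/cD.png",crop(D["pixels"],190,75,440,275,3))
g=lambda im:np.vstack([crop(A["pixels"],0,128,410,242,1.95),crop(B["pixels"],150,128,560,242,1.95)])
cv2.imwrite("pics/cAB.png",g(0))
E
```

```text
(no output)
```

View pics/cC.png

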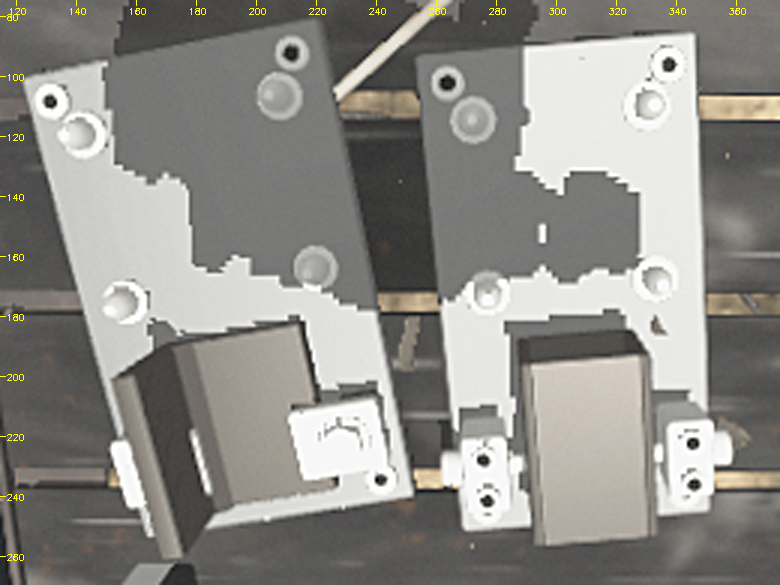

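View pics/cD.png

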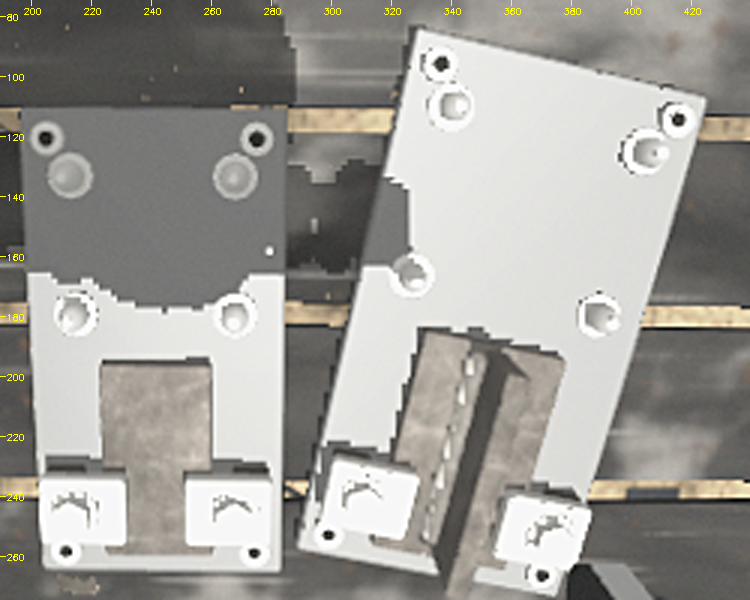

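View pics/cAB.png

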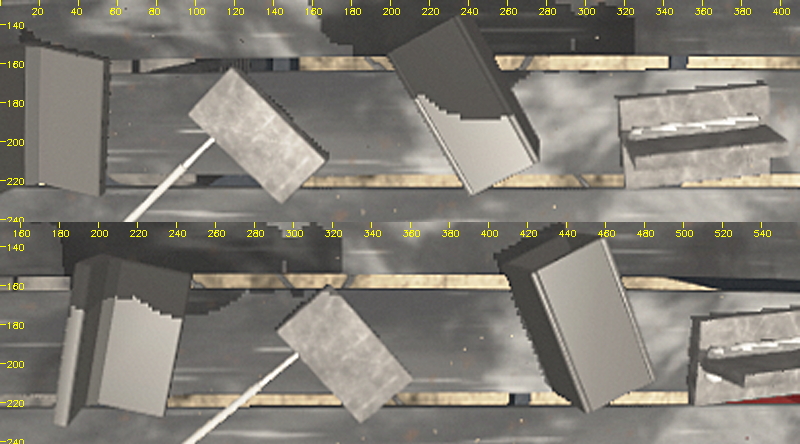

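The crops give the pin rings: cC shows angle pins near (83,136), (280,96), (127,303), (316,268) and tube pins near (473,120), (648,105), (489,293), (656,278). cD shows flat and tee pins, and cAB gives the flat and tube top corners. Now to compute positions.

```bash
cat > m.py <<'E'
from h import *
import pickle
A,B,C,D=[pickle.load(open(k+".pkl","rb")) for k in "ABCD"]
f=lambda pts,u0,v0,s,oy=0:[(u0-.5+x/s,v0-.5+(y-oy)/s) for x,y in pts]
pins={"angle":(C,f([(83,136),(280,96),(127,303),(316,268)],115,75,3),28,(-23,43)),
"tube":(C,f([(473,120),(648,105),(489,293),(656,278)],115,75,3),28,(-28,28)),
"flat":(D,f([(71,176),(236,177),(75,314),(235,315)],190,75,3),23,(-27,27)),
"tee":(D,f([(450,107),(645,152),(411,276),(599,318)],190,75,3),28,(-33,33))}
def fit(model,P):
    m=np.array(model,float);q=P[:,:2];mc=m.mean(0);qc=q.mean(0)
    H=(m-mc).T@(q-qc);a=np.arctan2(H[0,1]-H[1,0],H[0,0]+H[1,1]);R=np.array([[np.cos(a),-np.sin(a)],[np.sin(a),np.cos(a)]])
    e=q-qc-(m-mc)@R.T; s=((q-qc)*((m-mc)@R.T)).sum()/((m-mc)**2).sum()
    return qc-R@mc,np.degrees(a),s,np.abs(e).max()*1000
E
python3 - <<'E'
from m import *
for k,(c,p,hx,ys) in pins.items():
    P=onz(c,p,.011); m=[(sx*hx/1e3,y/1e3) for sx in(-1,1) for y in ys]
    o,a,s,e=fit(m,P); print(k,o.round(4),round(a,2),"scale",round(s,3),"err",round(e,2))
# heights: match ring patches C<->D for tube and flat
def match(c,p,d,z):
    g=[cv2.cvtColor(x["pixels"],cv2.COLOR_RGB2GRAY) for x in (c,d)]
    q=proj(d,onz(c,[p],z))[0]; r=8;R=16
    T=cv2.getRectSubPix(g[0],(2*r+1,)*2,p); S=cv2.getRectSubPix(g[1],(2*R+1,)*2,tuple(q))
    M=cv2.matchTemplate(S,T,cv2.TM_CCOEFF_NORMED); _,v,_,(x,y)=cv2.minMaxLoc(M)
    return (q[0]+x-(R-r),q[1]+y-(R-r)),v
for k,o in(("tube",D),("flat",C)):
    c,p,*_=pins[k]
    for q in p:
        m,v=match(c,q,o,.011); print(k,tri([c,o],[q,m]).round(4),round(v,2))
fa=f([(233,67),(326,158),(283,203),(189,113)],0,128,1.95); fb=f([(330,286),(411,381),(361,422),(278,329)],150,128,1.95,222)
ta=f([(388,50),(458,16),(537,162),(472,194)],0,128,1.95); tb=f([(537,272),(601,237),(655,380),(590,411)],150,128,1.95,222)
for n,a,b,z in(("flat",fa,fb,.008),("tube",ta,tb,.04)):
    print(n,np.array([tri([A,B],[x,y]) for x,y in zip(a,b)]).round(4).tolist())
    for c,p in((A,a),(B,b)):
        P=onz(c,p,z)[:,:2]; e=[np.roll(P,-1,0)-P][0]; print(P.mean(0).round(4),np.linalg.norm(e,axis=1).round(4),np.degrees(np.arctan2(e[:,1],e[:,0])).round(1))
E
```

```text
angle [ 0.5986 -0.2723] 10.06 scale 1.004 err 0.34
tube [ 0.5964 -0.1422] 5.21 scale 1.003 err 0.19
flat [ 0.6072 -0.0022] -0.4 scale 1.003 err 0.3
tee [0.5957 0.1218] -11.26 scale 1.009 err 0.67
tube [ 0.5732 -0.1724  0.0228] 0.5
tube [ 0.5664 -0.1159  0.0061] 0.26
tube [ 0.6267 -0.1675  0.0128] 0.35
tube [ 0.6215 -0.112   0.0127] 0.33
flat [ 0.5799 -0.0277  0.0187] 0.28
flat [0.587  0.0256 0.0242] 0.45
flat [ 0.6298 -0.0293  0.0127] 0.45
flat [0.6296 0.0249 0.0145] 0.52
flat [[0.4345, -0.0937, 0.0059], [0.4857, -0.0481, 0.0051], [0.5101, -0.0746, 0.0063], [0.4578, -0.1208, 0.0077]]
[ 0.4712 -0.0835] [0.0677 0.0374 0.0695 0.0372] [  42.5  -46.1 -137.7  131.2]
[ 0.472  -0.0846] [0.0684 0.035  0.0694 0.0351] [  41.4  -48.3 -138.6  130.1]
tube [[0.4228, -0.0008, 0.0426], [0.4072, 0.0316, 0.0368], [0.477, 0.068, 0.0398], [0.4931, 0.0358, 0.0402]]
[0.4498 0.0336] [0.0367 0.0787 0.0362 0.0801] [ 114.7   27.3  -63.  -152.4]
[0.4503 0.0335] [0.0339 0.0796 0.0359 0.0779] [ 119.6   28.6  -63.3 -152.9]
```

```bash
python3 - <<'E'
from h import *
print(pose()[0]); go([.45,.0336,.12],208)
E
```

```text
[0.63762179 0.03478135 0.20101208]
shift [18.76 -0.03  8.11] turn [-1.000e-02 -2.000e-02 -2.775e+01]
```

Request:
send_rows --rows '[[[4.7,0,2],[0,0,-7]],[[9.4,0,4],[0,0,-14]],[[14.1,0,6],[0,0,-21]],[[18.8,0,8.1],[0,0,-27.7]],[[18.8,0,8.1],[0,0,-27.7]]]'

```text
time: 3.55
tool_pos: [0.438, 0.0323, 0.1154]
orientation: [179.5, -0.9, -152.3]
contact_force: [0.2, 0.5, 0.1]
width: 0.0855
grasp_force: 0.0
```

```bash
python3 - <<'E'
from h import *
import pickle
cap("top");cap("top")
c=cap("wrist"); pickle.dump(c,open("E.pkl","wb")); print(pose()[0],bot.read_state()["orientation"])
def box(o,a,w,l,z): 
    a=np.radians(a);x=np.array([np.cos(a),np.sin(a)]);y=np.array([-x[1],x[0]])
    return [[*(np.array(o)+sx*l/2*x+sy*w/2*y),z] for sx,sy in((1,1),(1,-1),(-1,-1),(-1,1))]
im=c["pixels"][:,:,::-1].copy()
cv2.polylines(im,[proj(c,box((.450,.0336),28,.04,.08,.04)).round().astype(int)],True,(0,255,0),1)
cv2.polylines(im,[proj(c,box((.4716,-.084),42,.038,.07,.008)).round().astype(int)],True,(0,255,0),1)
cv2.imwrite("pics/E.png",crop(im[:,:,::-1],130,60,430,285,2.6))
E
```

```text
[0.4518025  0.03139107 0.12005522] [-1.79917147e+02  1.05473896e-01 -1.52412944e+02]
```

View pics/E.png

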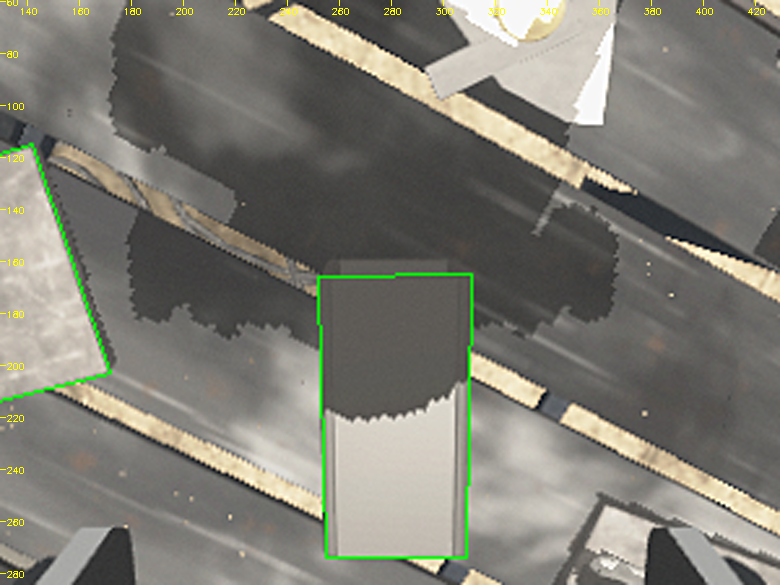

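The tube's predicted outline lies on the real top edges (crop 320–470, 275–557), and the flat's outline fits too, so the measurements are good. I'll descend on the tube.

```bash
python3 - <<'E'
from h import *
print(pose()[0]); go([.45,.0336,.019],208)
E
```

```text
[0.4518025  0.03139107 0.12005522]
shift [ 0.08  0.29 10.1 ] turn [-0.08  0.11 -0.41]
```

Request:
send_rows --rows '[[[0,0.3,3],[0,0,-0.4]],[[0.1,0.3,6],[0,0,-0.4]],[[0.1,0.3,9],[0,0,-0.4]],[[0.1,0.3,10.1],[0,0,-0.4]],[[0.1,0.3,10.1],[0,0,-0.4]]]'

```text
time: 4.2
tool_pos: [0.451, 0.0338, 0.0175]
orientation: [180.0, -0.0, -152.0]
contact_force: [0.7, 0.1, 1.0]
width: 0.0854
grasp_force: 0.0
```

Request:
send_rows --rows '[[[0,0,0],[0,0,0]],[[0,0,0],[0,0,0]],[[0,0,0],[0,0,0]],[[0,0,0],[0,0,0]],[[0,0,0],[0,0,0]]]' --grip 3

```text
time: 4.7
tool_pos: [0.4505, 0.0341, 0.0195]
orientation: [-179.9, 0.2, -151.9]
contact_force: [0.0, -0.7, 5.5]
width: 0.0385
grasp_force: 61.9
```

```bash
python3 - <<'E'
from h import *
s=bot.read_state();print(pose()[0],s["orientation"],s["width"],s["grasp_force"],s["contact_force"],s["time"])
E
```

```text
[0.45054891 0.03412815 0.0195324 ] [-1.79887530e+02  1.62914165e-01 -1.51900883e+02] 0.0385358173504757 61.89923286437988 [ 0.04206848 -0.74142523  5.47936762] 4.7
```

```bash
python3 - <<'E'
from h import *
go([.5971,-.1421,.11],185.2)
E
```

```text
shift [ -4.65 -22.47  -8.99] turn [-0.08  0.18 22.9 ]
```

Request:
send_rows --rows '[[[0,0,-4],[0,0,0]],[[0,0,-8],[0,0,0]],[[-1,-4,-9],[0,0,5]],[[-2,-8.5,-9],[0,0,11]],[[-3,-13,-9],[0,0,17]]]'

```text
time: 5.2
tool_pos: [0.5376, -0.067, 0.1094]
orientation: [-180.0, 0.1, -169.1]
contact_force: [1.2, 0.6, -3.2]
width: 0.0385
grasp_force: 62.3
```

```bash
python3 - <<'E'
from h import *
s=bot.read_state(); print(pose()[0],s["width"],s["grasp_force"])
p=Ro.from_euler("xyz",[180,0,208.1],degrees=True); c=np.array([.4505,.0341,.0195])+p.apply([-.03,-.13,-.09]); print(c)
go([.5971,-.1421,.11],185.2,(c,208.1-17))
E
```

```text
[ 0.53760618 -0.06698572  0.10935971] 0.038529048829363546 62.345144748687744
[ 0.53819535 -0.06644614  0.1095    ]
shift [-4.32 -8.56 -0.05] turn [ 0.  -0.   5.9]
```

Request:
send_rows --rows '[[[-2.2,-4.3,0],[0,0,3]],[[-4.3,-8.6,0],[0,0,5.9]],[[-4.3,-8.6,0],[0,0,5.9]],[[-4.3,-8.6,0],[0,0,5.9]],[[-4.3,-8.6,0],[0,0,5.9]]]'

```text
time: 5.7
tool_pos: [0.594, -0.1413, 0.1076]
orientation: [179.9, -0.1, -174.8]
contact_force: [-1.2, 0.3, -2.8]
width: 0.0386
grasp_force: 62.5
```

```bash
python3 - <<'E'
from h import *
import pickle
c=cap("wrist"); pickle.dump(c,open("F.pkl","wb"))
print(pose()[0],bot.read_state()["orientation"]);go([.5971,-.1421,.031],185.2)
E
```

```text
[ 0.59409253 -0.14102786  0.10786563] [ 1.79922080e+02 -1.11502548e-01 -1.74753594e+02]
shift [-0.3  -0.14  7.69] turn [ 0.08 -0.11  0.05]
```

```bash
python3 - <<'E'
from h import *
for i in range(3):
    cap("top"); print(pose()[0].round(4),bot.read_state()["qd"].round(1))
go([.5971,-.1421,.031],185.2)
E
```

```text
[ 0.5943 -0.141   0.1081] [ 0.2 -0.3 -0.4 -0.1 -0.2 -0.1]
[ 0.5946 -0.1411  0.1084] [-0.  -0.1 -0.4 -0.1 -0.1  0.1]
[ 0.5948 -0.1412  0.1085] [-0.1  0.1 -0.4 -0.1 -0.2 -0. ]
shift [-0.22 -0.11  7.75] turn [ 0.02 -0.01  0.07]
```

Request:
send_rows --rows '[[[0,0,2.5],[0,0,0]],[[0,0,5],[0,0,0]],[[0,0,6.5],[0,0,0]],[[0,0,6.5],[0,0,0]],[[0,0,6.5],[0,0,0]]]'

```text
time: 6.4
tool_pos: [0.5957, -0.1419, 0.0437]
orientation: [-180.0, 0.0, -174.8]
contact_force: [0.3, -0.3, -2.1]
width: 0.0388
grasp_force: 62.4
```

```bash
python3 - <<'E'
from h import *
s=bot.read_state();print(s["contact_force"],pose()[0],s["orientation"]);go([.5971,-.1421,.0295],185.2)
E
```

```text
[ 0.31812817 -0.31609142 -2.11163099] [ 0.59565324 -0.14190687  0.04373124] [-1.79997055e+02  1.64412820e-02 -1.74762061e+02]
shift [-0.14 -0.03  1.42] turn [-0.    0.02  0.04]
```

Request:
send_rows --rows '[[[0,0,0.5],[0,0,0]],[[0,0,1.0],[0,0,0]],[[0,0,1.3],[0,0,0]],[[0,0,1.4],[0,0,0]],[[0,0,1.4],[0,0,0]]]'

```text
time: 6.9
tool_pos: [0.5955, -0.1423, 0.0297]
orientation: [180.0, 0.0, -174.8]
contact_force: [-0.8, 0.9, -0.8]
width: 0.0388
grasp_force: 62.8
```

Request:
send_rows --rows '[[[0,0,0],[0,0,0]],[[0,0,0],[0,0,0]],[[0,0,0],[0,0,0]],[[0,0,0],[0,0,0]],[[0,0,0],[0,0,0]]]'

```text
time: 7.4
tool_pos: [0.5955, -0.1423, 0.0296]
orientation: [180.0, -0.0, -174.8]
contact_force: [-3.1, 0.5, 3.6]
width: 0.0386
grasp_force: 63.2
```

Request:
send_rows --rows '[[[0,0,-0.2],[0,0,0]],[[-0.15,0,-0.2],[0,0,0]],[[-0.15,0,-0.2],[0,0,0]],[[-0.15,0,-0.1],[0,0,0]],[[-0.15,0,0],[0,0,0]]]'

```text
time: 7.9
tool_pos: [0.5972, -0.1422, 0.0296]
orientation: [-180.0, 0.0, -174.8]
contact_force: [-1.8, 1.7, 6.1]
width: 0.0389
grasp_force: 63.5
```

```bash
python3 - <<'E'
from h import *
cap("top"); cap("wrist","pics/G.png");s=bot.read_state();print(s["contact_force"],pose()[0],s["orientation"]);go([.5971,-.1421,.0295],185.2)
E
```

```text
[-1.02557463  0.56135999  0.61778016] [ 0.59717654 -0.14223654  0.02962629] [-1.79993468e+02  2.16174440e-02 -1.74801010e+02]
shift [0.01 0.01 0.01] turn [-0.01  0.02 -0.  ]
```

Request:
send_rows --rows '[[[0,0,0],[0,0,0]],[[0,0,0],[0,0,0]],[[0,0,0],[0,0,0]],[[0,0,0],[0,0,0]],[[0,0,0],[0,0,0]]]' --grip 7

```text
time: 8.5
tool_pos: [0.5971, -0.1422, 0.0293]
orientation: [180.0, 0.0, -174.8]
contact_force: [0.5, -0.7, -0.0]
width: 0.0701
grasp_force: 0.0
```

Request:
send_rows --rows '[[[0,0,-3],[0,0,0]],[[0,0,-7],[0,0,0]],[[0,0,-11],[0,0,0]],[[0,0,-11],[0,0,0]],[[0,0,-11],[0,0,0]]]'

```text
time: 9.0
tool_pos: [0.5975, -0.1424, 0.1404]
orientation: [-179.9, 0.1, -174.8]
contact_force: [-0.8, -0.2, -0.2]
width: 0.0701
grasp_force: 0.0
```

```bash
python3 - <<'E'
from h import *
import pickle
c=cap("wrist","pics/Tube.png");pickle.dump(c,open("Tube.pkl","wb"))
print(pose()[0]);go([.4716,-.084,.12],222)
E
```

```text
[ 0.59650711 -0.14198129  0.13889747]
shift [11.91  6.91  1.9 ] turn [ 3.00e-02 -3.00e-02 -3.68e+01]
```

Request:
send_rows --rows '[[[2.4,1.4,0.4],[0,0,-7.4]],[[4.8,2.8,0.8],[0,0,-14.8]],[[7.2,4.2,1.2],[0,0,-22.2]],[[9.6,5.6,1.6],[0,0,-29.5]],[[11.9,6.9,1.9],[0,0,-36.8]]]'

```text
time: 9.55
tool_pos: [0.4695, -0.0832, 0.1181]
orientation: [179.8, -0.1, -137.7]
contact_force: [-0.4, 0.2, -0.5]
width: 0.0702
grasp_force: 0.0
```

Request:
send_rows --rows '[[[0,0,0],[0,0,0]],[[0,0,0],[0,0,0]],[[0,0,0],[0,0,0]],[[0,0,0],[0,0,0]],[[0,0,0],[0,0,0]]]'

```text
time: 10.05
tool_pos: [0.4731, -0.0847, 0.1201]
orientation: [-180.0, 0.0, -138.0]
contact_force: [0.1, -0.2, 0.4]
width: 0.07
grasp_force: 0.0
```

```bash
cat >> h.py <<'E'
def box(o,a,w,l,z): 
    a=np.radians(a);x=np.array([np.cos(a),np.sin(a)]);y=np.array([-x[1],x[0]])
    return [[*(np.array(o)+sx*l/2*x+sy*w/2*y),z] for sx,sy in((1,1),(1,-1),(-1,-1),(-1,1))]
E
python3 - <<'E'
from h import *
import pickle
c=cap("wrist");pickle.dump(c,open("H.pkl","wb"));print(pose()[0],bot.read_state()["orientation"],bot.read_state()["q"][5])
t=pickle.load(open("Tube.pkl","rb"))
im=c["pixels"][:,:,::-1].copy()
cv2.polylines(im,[proj(c,box((.4716,-.084),42,.038,.07,.008)).round().astype(int)],True,(0,255,0),1)
a=crop(im[:,:,::-1],200,120,360,300,2.4); b=crop(t["pixels"],200,120,360,300,2.4)
cv2.imwrite("pics/H.png",np.hstack([a,b]))
E
```

```text
[ 0.47289457 -0.0845737   0.12017535] [-1.79995393e+02  8.22808342e-03 -1.38029858e+02] -150.42270178365217
```

View pics/H.png

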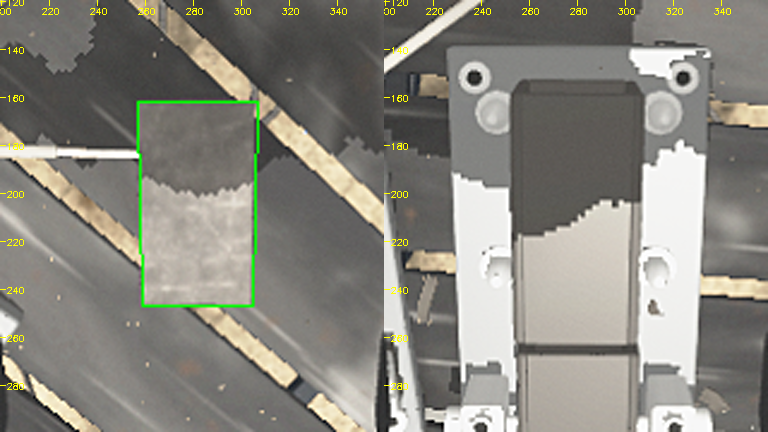

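The tube is seated in line between its pins with a small gap at crop v≈265, and the flat's outline at (138–258, 100–305) matches. I'll descend on the flat.

Request:
send_rows --rows '[[[0,0,3],[0,0,0]],[[0,0,6],[0,0,0]],[[0,0,8.5],[0,0,0]],[[0,0,9.5],[0,0,0]],[[0,0,9.5],[0,0,0]]]'

```text
time: 10.6
tool_pos: [0.4716, -0.0841, 0.0242]
orientation: [179.9, -0.1, -138.0]
contact_force: [0.1, -0.2, 0.3]
width: 0.0704
grasp_force: 0.0
```

```bash
python3 - <<'E'
from h import *
cap("scene");cap("scene");print(pose()[0]);go([.4716,-.084,.001],222)
E
```

```text
[ 0.47318786 -0.08456209  0.02594439]
shift [0.08 0.15 2.49] turn [-0.07  0.04 -0.01]
```

Request:
send_rows --rows '[[[0.1,0.1,0.8],[0,0,0]],[[0.1,0.1,1.6],[0,0,0]],[[0.1,0.1,2.2],[0,0,0]],[[0.1,0.1,2.4],[0,0,0]],[[0.1,0.1,2.4],[0,0,0]]]'

```text
time: 11.2
tool_pos: [0.4706, -0.0841, 0.0009]
orientation: [180.0, -0.0, -138.0]
contact_force: [0.2, -0.4, 0.6]
width: 0.07
grasp_force: 0.0
```

Request:
send_rows --rows '[[[0,0,0],[0,0,0]],[[0,0,0],[0,0,0]],[[0,0,0],[0,0,0]],[[0,0,0],[0,0,0]],[[0,0,0],[0,0,0]]]' --grip 3

```text
time: 11.7
tool_pos: [0.4712, -0.0843, 0.0019]
orientation: [-179.9, 0.0, -138.0]
contact_force: [-1.4, 0.4, 5.4]
width: 0.0356
grasp_force: 59.8
```

```bash
python3 - <<'E'
from h import *
s=bot.read_state();print(pose()[0],s["width"],s["grasp_force"],s["contact_force"]);go([.6072,-.0022,.09],179.6)
E
```

```text
[ 0.47121474 -0.08432207  0.00193707] 0.035607467272872714 59.77623403072357 [-1.36286108  0.44813236  5.38507616]
shift [-15.61  -3.    -8.8 ] turn [-4.00e-02  5.00e-02  4.24e+01]
```

Request:
send_rows --rows '[[[0,0,-4],[0,0,0]],[[0,0,-8],[0,0,0]],[[-4,-0.8,-9],[0,0,8]],[[-8,-1.5,-9],[0,0,16]],[[-12,-2.3,-9],[0,0,24]]]'

```text
time: 12.2
tool_pos: [0.5766, -0.0203, 0.0921]
orientation: [-180.0, 0.1, -162.4]
contact_force: [-0.2, -0.8, -2.1]
width: 0.0356
grasp_force: 61.1
```

```bash
python3 - <<'E'
from h import *
p=Ro.from_euler("xyz",[180,0,222],degrees=True); c=np.array([.4712,-.0843,.0019])+p.apply([-.12,-.023,-.09]); print(c,pose()[0],bot.read_state()["width"])
go([.6067,-.0022,.09],179.6,(c,222-24))
E
```

```text
[ 0.57576738 -0.02109666  0.0919    ] [ 0.57659221 -0.02034558  0.0921228 ] 0.03563730611429627
shift [-3.53  0.84  0.19] turn [-0.  -0.  18.4]
```

Request:
send_rows --rows '[[[-1.2,0.3,0.2],[0,0,6.4]],[[-2.4,0.6,0.2],[0,0,12.8]],[[-3.5,0.8,0.2],[0,0,18.4]],[[-3.5,0.8,0.2],[0,0,18.4]],[[-3.5,0.8,0.2],[0,0,18.4]]]'

```text
time: 12.7
tool_pos: [0.6055, -0.0026, 0.0887]
orientation: [-180.0, -0.1, 179.7]
contact_force: [0.8, 0.2, -1.8]
width: 0.0355
grasp_force: 61.1
```

Request:
send_rows --rows '[[[0,0,2.5],[0,0,0]],[[0,0,5],[0,0,0]],[[0,0,5.5],[0,0,0]],[[0,0,5.5],[0,0,0]],[[0,0,5.5],[0,0,0]]]'

```text
time: 13.2
tool_pos: [0.6068, -0.0029, 0.0353]
orientation: [-180.0, 0.1, 179.6]
contact_force: [-0.3, -0.2, -0.7]
width: 0.0356
grasp_force: 61.1
```

```bash
python3 - <<'E'
from h import *
import pickle
c=cap("wrist");pickle.dump(c,open("I.pkl","wb"))
s=bot.read_state();print(pose()[0],s["orientation"],s["contact_force"]);go([.6067,-.0022,.0123],179.6)
E
```

```text
[ 0.60714964 -0.0028514   0.03560518] [-1.79985719e+02  1.35385370e-01  1.79609528e+02] [ 0.06278561  0.00446838 -1.16767738]
shift [0.05 0.07 2.33] turn [-0.01  0.14  0.01]
```

Request:
send_rows --rows '[[[0,0.1,0.5],[0,0,0]],[[0,0.1,1.1],[0,0,0]],[[0,0.1,1.7],[0,0,0]],[[0,0.1,2.2],[0,0,0]],[[0,0.1,2.3],[0,0,0]]]'

```text
time: 13.75
tool_pos: [0.606, -0.0015, 0.0119]
orientation: [180.0, -0.0, 179.6]
contact_force: [-3.8, -0.3, 11.9]
width: 0.0357
grasp_force: 62.6
```

Request:
send_rows --rows '[[[0,0,0],[0,0,0]],[[0,0,0],[0,0,0]],[[0,0,0],[0,0,0]],[[0,0,0],[0,0,0]],[[0,0,0],[0,0,0]]]'

```text
time: 14.25
tool_pos: [0.606, -0.0015, 0.012]
orientation: [180.0, -0.0, 179.6]
contact_force: [-2.0, 1.1, 5.9]
width: 0.0355
grasp_force: 61.9
```

```bash
python3 - <<'E'
from h import *
s=bot.read_state();print(pose()[0],s["orientation"],s["contact_force"]);go([.6067,-.0022,.0119],179.6)
E
```

```text
[ 0.60602221 -0.00150323  0.01199494] [ 1.79998467e+02 -1.39842258e-02  1.79607063e+02] [-1.98585902  1.09779585  5.93373785]
shift [-0.07 -0.07  0.01] turn [ 0.   -0.01  0.01]
```

Request:
send_rows --rows '[[[0,0,0],[0,0,0]],[[0,0,0],[0,0,0]],[[0,0,0],[0,0,0]],[[0,0,0],[0,0,0]],[[0,0,0],[0,0,0]]]' --grip 6

```text
time: 14.75
tool_pos: [0.6063, -0.0016, 0.0111]
orientation: [180.0, -0.0, 179.6]
contact_force: [0.4, 0.1, -0.4]
width: 0.0601
grasp_force: 0.0
```

Request:
send_rows --rows '[[[0,0,-3],[0,0,0]],[[0,0,-7],[0,0,0]],[[0,0,-11],[0,0,0]],[[0,0,-13],[0,0,0]],[[0,0,-13],[0,0,0]]]'

```text
time: 15.25
tool_pos: [0.6088, -0.0018, 0.1452]
orientation: [-180.0, 0.5, 179.6]
contact_force: [0.1, -0.5, -0.7]
width: 0.0599
grasp_force: 0.0
```

```bash
python3 - <<'E'
from h import *
import pickle
c=cap("wrist");pickle.dump(c,open("Flat.pkl","wb"))
print(pose()[0]);go([.467,.15,.14],95)
# tee outline guess
A=pickle.load(open("A.pkl","rb"))
f=lambda p:[(-.5+x/1.95,127.5+y/1.95) for x,y in p]
print(onz(A,f([(618,97),(767,83),(625,188)]),.008).round(4))
E
```

```text
[ 0.60720867 -0.00164912  0.14282798]
shift [14.13 15.07  0.23] turn [ 0.14  0.18 84.6 ]
[[0.4506 0.1102 0.008 ]
 [0.4429 0.1888 0.008 ]
 [0.5008 0.1155 0.008 ]]
```

Request:
send_rows --rows '[[[2.8,3,0],[0,0,8.4]],[[5.6,6,0],[0,0,16.8]],[[8.4,9,0],[0,0,25.2]],[[11.2,12,0],[0,0,33.6]],[[13.7,15.3,0],[0,0,42]]]' --grip 5

```text
time: 15.8
tool_pos: [0.4674, 0.1529, 0.1393]
orientation: [-179.8, -0.2, 137.2]
contact_force: [1.2, 0.5, 1.0]
width: 0.0501
grasp_force: 0.0
```

Request:
send_rows --rows '[[[0,0,0],[0,0,8.4]],[[0,0,0],[0,0,16.8]],[[0,0,0],[0,0,25.2]],[[0,0,0],[0,0,33.6]],[[0,0,0],[0,0,42]]]'

```text
time: 16.3
tool_pos: [0.4689, 0.1522, 0.1393]
orientation: [-179.8, 0.0, 95.3]
contact_force: [0.6, -0.1, -0.1]
width: 0.05
grasp_force: 0.0
```

```bash
python3 - <<'E'
from h import *
import pickle
for i in range(4): cap("scene")
c=cap("wrist");pickle.dump(c,open("J.pkl","wb"));print(pose()[0],bot.read_state()["orientation"])
go([.4716,.1519,.14],95.6); go([.4716,.1519,.09],95.6)
E
```

```text
[0.46969679 0.15223016 0.14032433] [-1.79885054e+02  9.37177624e-03  9.57429931e+01]
shift [-0.05  0.19  0.03] turn [-0.11  0.01  0.14]
shift [-0.05  0.2   5.03] turn [-0.11  0.01  0.14]
```

```bash
python3 - <<'E'
from h import *
import pickle
J,F,B=[pickle.load(open(k+".pkl","rb")) for k in("J","Flat","B")]
im=J["pixels"][:,:,::-1].copy(); o=(.4716,.1519)
for w,z,col in((.05,.008,(0,255,0)),(.008,.043,(255,0,255))):
    cv2.polylines(im,[proj(J,box(o,95.6,w,.08,z)).round().astype(int)],True,col,1)
a=crop(im[:,:,::-1],200,140,340,280,3.2)
f=crop(F["pixels"],215,130,345,275,1.9)
b=crop(B["pixels"],165,135,265,240,2.8)
h=max(a.shape[0],f.shape[0]+b.shape[0])
out=np.zeros((h,a.shape[1]+max(f.shape[1],b.shape[1]),3),np.uint8)
out[:a.shape[0],:a.shape[1]]=a; out[:f.shape[0],a.shape[1]:a.shape[1]+f.shape[1]]=f; out[f.shape[0]:f.shape[0]+b.shape[0],a.shape[1]:a.shape[1]+b.shape[1]]=b
print(out.shape,a.shape,f.shape);cv2.imwrite("pics/J.png",out)
E
```

```text
(570, 728, 3) (448, 448, 3) (276, 247, 3)
```

View pics/J.png

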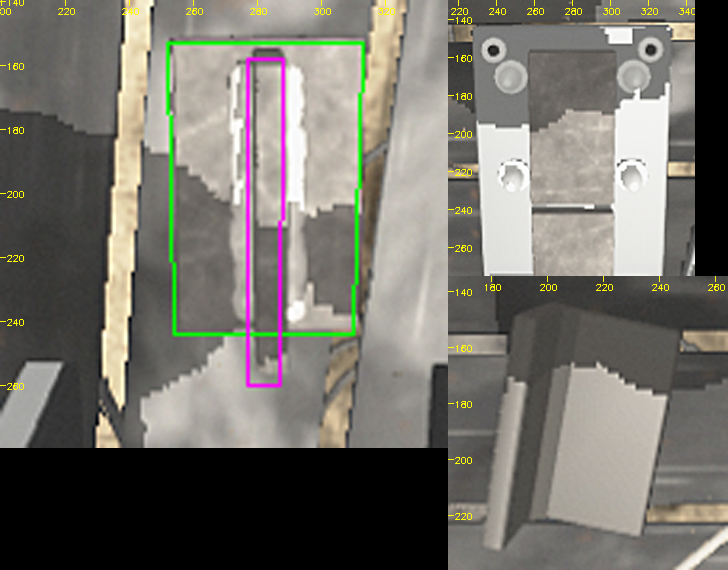

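The flat is seated well between its pins with a small gap at crop v≈207. The tee's flange outline matches to about 1 mm, and its web is about 1 mm to the right (+x world) of the prediction. I'll grip the web.

Request:
send_rows --rows '[[[0,0.3,3],[0,0,0.1]],[[0,0.3,6],[0,0,0.1]],[[0,0.3,9],[0,0,0.1]],[[0,0.3,9],[0,0,0.1]],[[0,0.3,9],[0,0,0.1]]]'

```text
time: 17.05
tool_pos: [0.4732, 0.1526, 0.0512]
orientation: [-179.9, 0.0, 95.6]
contact_force: [-0.2, -0.2, 0.1]
width: 0.0497
grasp_force: 0.0
```

```bash
python3 - <<'E'
from h import *
cap("scene");s=bot.read_state();print(s["contact_force"],pose()[0]);go([.4726,.152,.02],95.6)
E
```

```text
[-0.35726372  0.10277389  0.29345635] [0.47416031 0.15280815 0.05211581]
shift [-0.07 -0.17  3.21] turn [ 0.08 -0.01 -0.06]
```

Request:
send_rows --rows '[[[-0.1,-0.15,1],[0,0,0]],[[-0.1,-0.15,2],[0,0,0]],[[-0.1,-0.15,3],[0,0,0]],[[-0.1,-0.15,3.2],[0,0,0]],[[-0.1,-0.15,3.2],[0,0,0]]]'

```text
time: 17.6
tool_pos: [0.4715, 0.1515, 0.0187]
orientation: [-179.9, 0.0, 95.5]
contact_force: [-0.4, -0.2, -0.2]
width: 0.0502
grasp_force: 0.0
```

Request:
send_rows --rows '[[[0,0,0],[0,0,0]],[[0,0,0],[0,0,0]],[[0,0,0],[0,0,0]],[[0,0,0],[0,0,0]],[[0,0,0],[0,0,0]]]' --grip 0.2

```text
time: 18.1
tool_pos: [0.4724, 0.1516, 0.0199]
orientation: [179.9, 0.0, 95.5]
contact_force: [0.7, -0.9, 5.4]
width: 0.0069
grasp_force: 61.5
```

```bash
python3 - <<'E'
from h import *
cap("scene");s=bot.read_state();print(s["contact_force"],s["width"],s["grasp_force"],s["orientation"],pose()[0])
p,R=pose();L=np.array([np.cos(np.radians(95.6)),np.sin(np.radians(95.6)),0])
d=(np.array([.4716,.1519,0])-p)@L; print("piece ahead of tcp along tool x",d)
# at place: tool x = -jig x ; piece origin=tcp+d*toolx
a=np.radians(168.74); t=np.array([.5957,.1218])-d*np.array([np.cos(a),np.sin(a)]); print("tcp target",t)
E
```

```text
[ 0.07088429 -0.66493979  5.65635877] 0.0064668096657676056 61.533576250076294 [1.79933266e+02 1.44600527e-03 9.55138915e+01] [0.47240566 0.15157055 0.01987297]
piece ahead of tcp along tool x 0.0004064996363578331
tcp target [0.59609868 0.12172063]
```

Request:
send_rows --rows '[[[0,0,-4],[0,0,0]],[[0,0,-8],[0,0,0]],[[-1.4,4,-10],[0,0,-8]],[[-2.8,8,-10],[0,0,-16]],[[-4.2,12,-10],[0,0,-24]]]'

```text
time: 18.65
tool_pos: [0.5965, 0.1211, 0.1198]
orientation: [179.9, 0.0, 119.8]
contact_force: [-0.3, 0.9, -2.9]
width: 0.0064
grasp_force: 60.3
```

Request:
send_rows --rows '[[[0,0,0],[0,0,-8.2]],[[0,0,0],[0,0,-16.4]],[[0,0,0],[0,0,-24.6]],[[0,0,0],[0,0,-32.8]],[[0,0,0],[0,0,-41]]]'

```text
time: 19.15
tool_pos: [0.5944, 0.1212, 0.1178]
orientation: [-179.9, -0.2, 160.8]
contact_force: [-0.5, 0.3, -4.0]
width: 0.0068
grasp_force: 60.3
```

Request:
send_rows --rows '[[[0,0,0],[0,0,-8.2]],[[0,0,2.5],[0,0,-8.2]],[[0,0,5],[0,0,-8.2]],[[0,0,5.5],[0,0,-8.2]],[[0,0,5.5],[0,0,-8.2]]]'

```text
time: 19.65
tool_pos: [0.5939, 0.1212, 0.0626]
orientation: [-179.9, -0.2, 168.7]
contact_force: [0.4, -1.0, -3.1]
width: 0.007
grasp_force: 60.2
```

```bash
python3 - <<'E'
from h import *
import pickle
c=cap("wrist");pickle.dump(c,open("K.pkl","wb"));s=bot.read_state();print(s["contact_force"],s["width"],s["grasp_force"],s["orientation"],pose()[0])
go([.5961,.1217,.031],168.74)
E
```

```text
[-0.06934254 -1.07756087 -3.1444499 ] 0.0066317853744652325 60.23394227027893 [-1.79985575e+02 -6.37821319e-02  1.68691883e+02] [0.59518618 0.12121807 0.06389347]
shift [-0.08  0.07  3.29] turn [-0.01 -0.06 -0.05]
```

Request:
send_rows --rows '[[[0,0.1,1],[0,0,0]],[[0,0.1,1.6],[0,0,0]],[[0,0.1,1.6],[0,0,0]],[[0,0.1,1.6],[0,0,0]],[[0,0.1,1.6],[0,0,0]]]'

```text
time: 20.2
tool_pos: [0.596, 0.1223, 0.0487]
orientation: [180.0, 0.0, 168.7]
contact_force: [-1.0, 0.7, -3.4]
width: 0.007
grasp_force: 60.4
```

```bash
python3 - <<'E'
from h import *
cap("scene");s=bot.read_state();print(s["contact_force"],s["orientation"],pose()[0])
go([.5961,.1217,.0299],168.74)
E
```

```text
[ 0.29785033 -0.31546012 -2.9784874 ] [1.79981647e+02 4.94194270e-02 1.68696334e+02] [0.59593212 0.12224366 0.04873079]
shift [-0.03 -0.05  1.88] turn [ 0.02  0.05 -0.04]
```

Request:
send_rows --rows '[[[0,0,0.5],[0,0,0]],[[0,0,1],[0,0,0]],[[0,0,1.5],[0,0,0]],[[0,0,1.8],[0,0,0]],[[0,0,1.9],[0,0,0]]]'

```text
time: 20.75
tool_pos: [0.5952, 0.1223, 0.0298]
orientation: [-180.0, -0.1, 168.7]
contact_force: [-4.5, -0.2, 7.9]
width: 0.0069
grasp_force: 62.1
```

```bash
python3 - <<'E'
from h import *
cap("scene");cap("scene");s=bot.read_state();print(s["contact_force"],s["orientation"],pose()[0])
go([.5961,.1217,.0299],168.74)
E
```

```text
[-2.35944483  0.19132894  3.03276889] [-1.79991480e+02 -4.11065393e-02  1.68702093e+02] [0.59516667 0.12225972 0.02990165]
shift [-0.1  -0.04  0.  ] turn [-0.01 -0.04 -0.04]
```

Request:
send_rows --rows '[[[0,0,-0.2],[0,0,0]],[[-0.1,0,-0.2],[0,0,0]],[[-0.1,0,-0.2],[0,0,0]],[[-0.1,0,-0.1],[0,0,0]],[[-0.1,0,0],[0,0,0]]]'

```text
time: 21.35
tool_pos: [0.5968, 0.1221, 0.0299]
orientation: [180.0, 0.0, 168.7]
contact_force: [-1.8, 1.0, 7.2]
width: 0.0067
grasp_force: 61.9
```

Request:
send_rows --rows '[[[0,0,0],[0,0,0]],[[0,0,0],[0,0,0]],[[0,0,0],[0,0,0]],[[0,0,0],[0,0,0]],[[0,0,0],[0,0,0]]]'

```text
time: 21.85
tool_pos: [0.5968, 0.1221, 0.0299]
orientation: [180.0, 0.0, 168.7]
contact_force: [-1.5, 1.1, 4.6]
width: 0.0066
grasp_force: 61.7
```

Request:
send_rows --rows '[[[0,0,0],[0,0,0]],[[0,0,0],[0,0,0]],[[0,0,0],[0,0,0]],[[0,0,0],[0,0,0]],[[0,0,0],[0,0,0]]]' --grip 4

```text
time: 22.35
tool_pos: [0.5966, 0.122, 0.0291]
orientation: [180.0, -0.0, 168.7]
contact_force: [-0.4, -1.5, -0.4]
width: 0.0399
grasp_force: 0.0
```

Request:
send_rows --rows '[[[0,0,-3],[0,0,0]],[[0,0,-7],[0,0,0]],[[0,0,-11],[0,0,0]],[[0,0,-11],[0,0,0]],[[0,0,-11],[0,0,0]]]' --grip 4.5

```text
time: 22.85
tool_pos: [0.5971, 0.1221, 0.1404]
orientation: [180.0, 0.1, 168.7]
contact_force: [0.2, 0.5, -1.3]
width: 0.0448
grasp_force: 0.0
```

```bash
python3 - <<'E'
from h import *
import pickle
c=cap("wrist");pickle.dump(c,open("Tee.pkl","wb"));print(pose()[0])
# angle estimate: from crop of B in pics/J.png (offset 448,276, scale 2.8, origin 165,135)
B=pickle.load(open("B.pkl","rb"))
f=lambda p:[(165-.5+(x-448)/2.8,135-.5+(y-276)/2.8) for x,y in p]
print("flat leg far corners z.008",onz(B,f([(640,535),(679,330),(546,516)]),.008).round(4))
print("leg top z.05",onz(B,f([(485,545),(500,550),(513,380),(525,384)]),.05).round(4))
go([.465,-.205,.14],185)
E
```

```text
[0.5960036  0.12196103 0.13887604]
flat leg far corners z.008 [[ 0.5056 -0.1835  0.008 ]
 [ 0.428  -0.1662  0.008 ]
 [ 0.4979 -0.2191  0.008 ]]
leg top z.05 [[ 0.4947 -0.2298  0.05  ]
 [ 0.4965 -0.2248  0.05  ]
 [ 0.4388 -0.2157  0.05  ]
 [ 0.4401 -0.2119  0.05  ]]
shift [  6.44 -34.63  -0.1 ] turn [ -0.    -0.04 -16.3 ]
```

```bash
python3 - <<'E'
from h import *
go([.457,-.22,.14],167.4)
E
```

```text
shift [  6.93 -36.26  -0.1 ] turn [-0.01 -0.04  1.3 ]
```

Request:
send_rows --rows '[[[0.9,-4.6,0],[0,0,1.3]],[[1.8,-9.2,0],[0,0,1.3]],[[2.7,-13.8,0],[0,0,1.3]],[[3.6,-18.4,0],[0,0,1.3]],[[4.5,-23,0],[0,0,1.3]]]'

```text
time: 23.4
tool_pos: [0.5051, -0.0957, 0.1373]
orientation: [180.0, -0.2, 167.4]
contact_force: [0.8, -0.4, 0.6]
width: 0.0449
grasp_force: 0.0
```

Request:
send_rows --rows '[[[1.2,-4.5,0],[0,0,0]],[[2,-9,0],[0,0,0]],[[2.1,-13.3,0],[0,0,0]],[[2.1,-13.3,0],[0,0,0]],[[2.1,-13.3,0],[0,0,0]]]'

```text
time: 23.9
tool_pos: [0.4566, -0.22, 0.1376]
orientation: [179.9, -0.2, 167.2]
contact_force: [-0.3, 0.6, -0.0]
width: 0.045
grasp_force: 0.0
```

```bash
python3 - <<'E'
from h import *
import pickle
for i in range(4):cap("scene")
c=cap("wrist");pickle.dump(c,open("L.pkl","wb"));print(pose()[0],bot.read_state()["orientation"])
T=pickle.load(open("Tee.pkl","rb"))
o=np.array([.4592,-.2090]);a=np.radians(-12.6);y=np.array([-np.sin(a),np.cos(a)])
im=c["pixels"][:,:,::-1].copy()
for yc,w,z,col in((10,.05,.008,(0,255,0)),(-11,.008,.05,(255,0,255))):
    cv2.polylines(im,[proj(c,box(o+y*yc/1e3,-12.6,w,.08,z)).round().astype(int)],True,col,1)
A=crop(im[:,:,::-1],210,130,375,290,3); B=crop(T["pixels"],215,130,345,290,2)
out=np.zeros((480,A.shape[1]+B.shape[1],3),np.uint8);out[:A.shape[0],:A.shape[1]]=A;out[:B.shape[0],A.shape[1]:]=B
cv2.imwrite("pics/L.png",out)
E
```

```text
[ 0.45799024 -0.21850006  0.13888425] [ 1.79960957e+02 -5.05555434e-02  1.67511391e+02]
```

View pics/L.png

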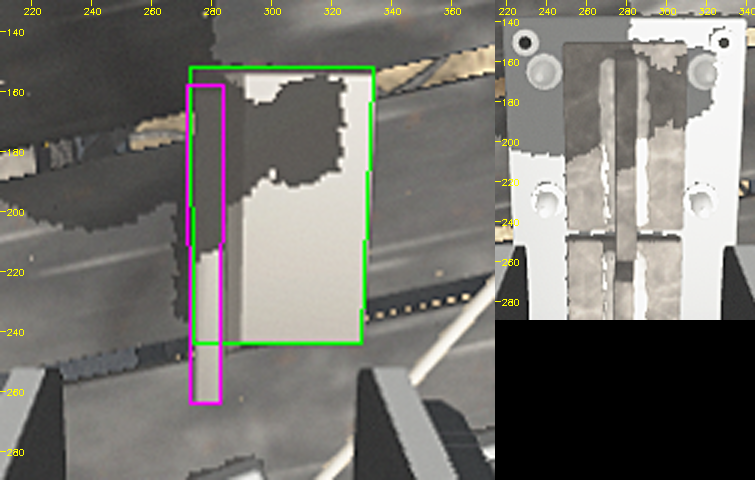

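The tee is seated in line with its mate (gap at crop v≈237). The angle's outline matches within about 1 mm (leg at crop 196–220). I'll grip the upright leg.

```bash
python3 - <<'E'
from h import *
go([.4575,-.2193,.055],167.4)
E
```

```text
shift [ 0.02 -0.09  8.39] turn [ 0.04 -0.05  0.11]
```

Request:
send_rows --rows '[[[0,0,3],[0,0,0.1]],[[0,-0.1,6],[0,0,0.1]],[[0,-0.1,8.4],[0,0,0.1]],[[0,-0.1,8.4],[0,0,0.1]],[[0,-0.1,8.4],[0,0,0.1]]]'

```text
time: 24.65
tool_pos: [0.458, -0.2202, 0.0555]
orientation: [180.0, -0.0, 167.4]
contact_force: [0.2, -0.6, 0.0]
width: 0.045
grasp_force: 0.0
```

```bash
python3 - <<'E'
from h import *
cap("scene");s=bot.read_state();print(s["contact_force"],pose()[0]);go([.4575,-.2193,.02],167.4)
E
```

```text
[ 0.33922062 -0.38024972 -0.11307831] [ 0.45864387 -0.22082725  0.05622479]
shift [0.15 0.13 3.62] turn [-0.03  0.09 -0.04]
```

Request:
send_rows --rows '[[[0.1,0.1,1],[0,0,0]],[[0.1,0.1,2],[0,0,0]],[[0.1,0.1,3],[0,0,0]],[[0.1,0.1,3.6],[0,0,0]],[[0.1,0.1,3.6],[0,0,0]]]'

```text
time: 25.2
tool_pos: [0.4561, -0.2193, 0.0181]
orientation: [179.9, -0.1, 167.3]
contact_force: [-0.5, 0.5, -0.1]
width: 0.045
grasp_force: 0.0
```

Request:
send_rows --rows '[[[0,0,0],[0,0,0]],[[0,0,0],[0,0,0]],[[0,0,0],[0,0,0]],[[0,0,0],[0,0,0]],[[0,0,0],[0,0,0]]]' --grip 0.2

```text
time: 25.7
tool_pos: [0.4573, -0.2196, 0.0197]
orientation: [180.0, 0.1, 167.3]
contact_force: [2.0, 1.9, 3.2]
width: 0.0072
grasp_force: 59.6
```

```bash
python3 - <<'E'
from h import *
cap("scene");s=bot.read_state();print(s["contact_force"],s["width"],s["grasp_force"],s["orientation"],pose()[0])
p,R=pose();a=np.radians(-12.6);X=np.array([np.cos(a),np.sin(a)])
d=(np.array([.4598,-.2091])-p[:2])@X; print("piece origin ahead of TCP along jig x",d)
b=np.radians(10.06);X=np.array([np.cos(b),np.sin(b)]);Y=np.array([-X[1],X[0]])
t=np.array([.5986,-.2723])-d*X-.011*Y; print("tcp target",t)
go([*t,p[2]+.10],190.06)
E
```

```text
[0.79765022 1.31554506 4.55641744] 0.006961209929956316 59.72399711608887 [1.79987805e+02 5.87529321e-02 1.67278073e+02] [ 0.4573066  -0.21963255  0.01973853]
piece origin ahead of TCP along jig x 0.0001357469070924842
tcp target [ 0.60038781 -0.28315459]
shift [-15.37  -3.04  -9.98] turn [  0.     0.06 -22.78]
```

Request:
send_rows --rows '[[[0,0,-4],[0,0,0]],[[0,0,-8],[0,0,0]],[[-4,-0.8,-10],[0,0,-7]],[[-8,-1.6,-10],[0,0,-14]],[[-12,-2.4,-10],[0,0,-20]]]'

```text
time: 26.25
tool_pos: [0.5694, -0.2702, 0.1195]
orientation: [-179.9, -0.0, -172.4]
contact_force: [0.3, 0.1, -5.3]
width: 0.007
grasp_force: 60.2
```

```bash
python3 - <<'E'
from h import *
p=Ro.from_euler("xyz",[180,0,167.3],degrees=True); c=np.array([.4573,-.2196,.0197])+p.apply([-.12,-.024,-.10]); print(c,pose()[0],bot.read_state()["contact_force"])
go([.6004,-.2832,.065],190.06,(c,187.3))
E
```

```text
[ 0.56908784 -0.26939437  0.1197    ] [ 0.56935774 -0.27022859  0.11951307] [ 0.2545401   0.12706347 -5.3038446 ]
shift [-2.93 -1.77  5.47] turn [-0.    0.   -2.76]
```

Request:
send_rows --rows '[[[-1.5,-0.9,0],[0,0,-2.8]],[[-2.9,-1.8,0],[0,0,-2.8]],[[-2.9,-1.8,2],[0,0,-2.8]],[[-2.9,-1.8,4],[0,0,-2.8]],[[-2.9,-1.8,5.5],[0,0,-2.8]]]'

```text
time: 26.75
tool_pos: [0.5979, -0.2831, 0.061]
orientation: [179.8, -0.3, -169.9]
contact_force: [-0.2, 0.1, -5.1]
width: 0.0072
grasp_force: 60.1
```

```bash
python3 - <<'E'
from h import *
import pickle
cap("scene");cap("scene");c=cap("wrist");pickle.dump(c,open("M.pkl","wb"));print(pose()[0],bot.read_state()["orientation"])
go([.6004,-.2832,.0297],190.06)
E
```

```text
[ 0.59780794 -0.28285567  0.06161453] [ 179.79723007   -0.2713191  -169.89135349]
shift [-0.26 -0.09  3.19] turn [ 0.2  -0.27  0.05]
```

Request:
send_rows --rows '[[[-0.1,0,0.5],[0,0,0]],[[-0.1,0,1],[0,0,0]],[[-0.1,0,1.5],[0,0,0]],[[-0.1,0,1.5],[0,0,0]],[[-0.1,0,1.5],[0,0,0]]]'

```text
time: 27.4
tool_pos: [0.6007, -0.2835, 0.0494]
orientation: [-180.0, 0.0, -169.9]
contact_force: [-0.5, 0.3, -5.3]
width: 0.0068
grasp_force: 60.1
```

```bash
python3 - <<'E'
from h import *
cap("scene");print(pose()[0],bot.read_state()["orientation"],bot.read_state()["contact_force"])
go([.6004,-.2832,.0297],190.06)
E
```

```text
[ 0.60084956 -0.28357745  0.04958134] [-1.79982964e+02  2.37920993e-02 -1.69902359e+02] [-0.06378868 -0.3606474  -5.36472068]
shift [0.04 0.05 1.99] turn [-0.02  0.02  0.04]
```

Request:
send_rows --rows '[[[0,0,0.5],[0,0,0]],[[0,0,1],[0,0,0]],[[0,0,1.5],[0,0,0]],[[0,0,1.9],[0,0,0]],[[0,0,2],[0,0,0]]]'

```text
time: 27.95
tool_pos: [0.6004, -0.2834, 0.0298]
orientation: [180.0, -0.0, -169.9]
contact_force: [-3.1, 1.0, 5.3]
width: 0.007
grasp_force: 61.7
```

```bash
python3 - <<'E'
from h import *
cap("scene");cap("scene");print(pose()[0],bot.read_state()["orientation"],bot.read_state()["contact_force"])
go([.6004,-.2832,.0297],190.06)
E
```

```text
[ 0.60046727 -0.28338654  0.02979176] [ 1.79986928e+02 -1.62157510e-02 -1.69897163e+02] [-3.09706575  1.19166417  0.80172984]
shift [0.   0.02 0.01] turn [ 0.01 -0.02  0.04]
```

Request:
send_rows --rows '[[[0,0,0.05],[0,0,0]],[[0,0,0.05],[0,0,0]],[[0,0,0.05],[0,0,0]],[[0,0,0.05],[0,0,0]],[[0,0,0.05],[0,0,0]]]'

```text
time: 28.55
tool_pos: [0.6005, -0.2834, 0.0298]
orientation: [180.0, -0.0, -169.9]
contact_force: [-5.3, 1.4, 4.6]
width: 0.007
grasp_force: 61.9
```

Request:
send_rows --rows '[[[0,0,0],[0,0,0]],[[0,0,0],[0,0,0]],[[0,0,0],[0,0,0]],[[0,0,0],[0,0,0]],[[0,0,0],[0,0,0]]]' --grip 4

```text
time: 29.05
tool_pos: [0.6009, -0.2836, 0.0287]
orientation: [-180.0, 0.0, -169.9]
contact_force: [-0.3, -0.1, 0.6]
width: 0.0395
grasp_force: 0.0
```

Request:
send_rows --rows '[[[0,0,-3],[0,0,0]],[[0,0,-7],[0,0,0]],[[0,0,-11],[0,0,0]],[[0,0,-15],[0,0,0]],[[0,0,-17],[0,0,0]]]'

```text
time: 29.55
tool_pos: [0.6022, -0.2844, 0.2032]
orientation: [-179.7, 0.3, -169.9]
contact_force: [0.2, -1.1, -0.7]
width: 0.0403
grasp_force: 0.0
```

Request:
send_rows --rows '[[[0,4.5,0],[0,0,5]],[[0,9,0],[0,0,10]],[[0,13.5,0],[0,0,10]],[[0,18,0],[0,0,10]],[[0,20,0],[0,0,10]]]'

```text
time: 30.05
tool_pos: [0.5643, -0.0829, 0.199]
orientation: [179.9, -0.0, -179.8]
contact_force: [-0.5, -0.6, 0.8]
width: 0.0397
grasp_force: 0.0
```

```bash
python3 - <<'E'
from h import *
for i in range(4):cap("scene")
print(pose()[0]);c=cap("wrist")
cv2.imwrite("pics/Z.png",crop(c["pixels"],60,70,500,320,1.8))
E
```

```text
[ 0.56589743 -0.08665746  0.19902734]
```

View pics/Z.png

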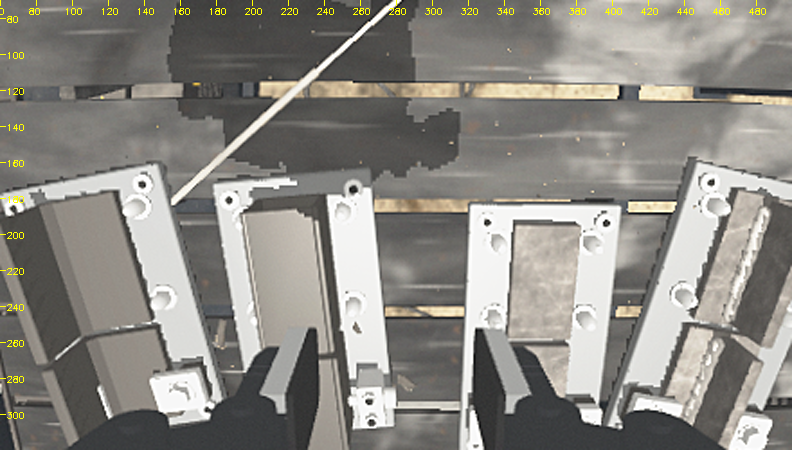

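All four pieces sit in line with their mates with small, even gaps (angle at crop (100,345), flat (540,340), tee (725,335), tube nearly hidden by a finger), and the gripper is clear above them. I'm handing in.

```bash
python3 -c "
from rig import bot
print(bot.hand_in())"
```

```text
the job is handed in; nothing more can be done
None
```

All four pieces are seated in their matching jigs, in line with their mates with gaps of roughly 3–5 mm, the tin was left alone, and the job was handed in at about 30 s; no verdict was shown.

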